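Clip the connector tool onto the tether hook

ROBOT

A 6-joint arm with a two-finger parallel gripper is mounted at the origin on the work surface. World frame = base frame: x ahead of the robot, y to its left, z up, the work surface at z = 0. Lengths are in m, angles in rad, forces in N, time in s.
With the tool pointing down it reaches from about 0.375 to 0.975 m from the base axis. Payload 3.8 kg.
Tool frame: the origin (TCP) lies midway between the tips of the shut fingers; the grasp point (between the pads) lies 19 mm behind it; x points along the fingers, z is the direction in which the jaws open and shut, and the axes are right-handed (so a half turn about x gives the same grasp; the last joint's range is limited). The gripper opens to 85 mm and grips with 20 to 120 N. Pads are 22 mm wide; open, the fingers measure 114 mm over their backs; the gripper's body (76 mm by 85 mm) begins 54 mm behind the grasp point. The pads swing forward as they close: fully open they stand 13 mm farther back than shut.
Start: joints at [-1.347, 0.264, 1.604, -0, 1.274, -0.037], TCP at [0.174, -0.652, 0.231] pointing down, gripper open.
Joint ranges: [-2.63, 2.63], [-0.94, 2.18], [0.31, 2.57], [-1.31, 4.45], [0, 2.66], [-2.55, 2.55]. Speed limits (rad/s): [2.57, 2.57, 3.14, 3.14, 3.14, 3.14].

INTERFACE

Orientations are given as a rotation vector (axis times angle).
In Python, from workcell import * gives the robot as it stands. The module is installed in compiled form; this text tells all that it offers.
- The arm moves only by the tool carry_out, never from a script. Its arguments are lists of equal length, an entry for each row: "offset": the shift along the tool's x, y, z in cm, a list of three; "delta_rot": the turn, a rotation vector about the tool's x, y, z in degrees, a list of three. A call has exactly 5 rows; each row shifts and turns the commanded pose from where the row before left it, along the tool's axes as they then stand; what a row does not reach is not made up. A row lasts 1/12 s, in which the tool goes at most 41.7 mm and 7.16 degrees, less where a joint would pass 70% of its speed; a pose out of reach is approached as far as the arm can. A call is refused whole if a number of a shift passes 4.17 or a number of a turn 7.16, either way. A call with a gripper value outside its range is refused whole. "fingers" is the opening, from -1 (shut) to 1 (fully open), set as the call begins (left out, the last holds). The fingers move at their own pace and stop on an object; "newtons" is the grip in N (left out, the last holds). Time passes only in rows, so rows that do not move let the fingers close, or fill a call up. It gives the time, the measured TCP pose, the force and the opening at its end, in the units of the state.
- read_state(): the state, without advancing time (a new reading comes with each control period).
- read_camera(name): name is "side" or "top" or "wrist"; returns (picture, depth): 400x640x3 uint8, red, green, blue; 400x640 float32, m along the optical axis (not along the pixel's ray), 0 where there is no reading.
- get_calibration(name): a dict with "fx", "fy", "cx", "cy" (pixels), "R" (3x3) and "t" (3): a world point X has camera coordinates R X + t; the wrist camera has in their place "mount" (4x4, takes a point from camera to tool coordinates, whose origin is the TCP and whose axes are the tool frame's). Camera axes: x right, y down, z forward; pixel columns grow to the right and rows downward; lengths in m; the calibration is good to about 2 mm. A picture is of the moment at which its call begins: read the wrist's pose just before it. get_calibration takes no time and is no camera call.
- finish_job(): hands the job in, once; it reports no verdict.
The state is a dict: "time": time; "q": joint angles; "joint_vel": joint speeds; "joint_torque": joint torques, N m; "tool_pos": TCP position; "tcp_rot": TCP orientation; "wrist_force": force on the tool from outside, world axes, zero at the start; "torque": the same for the moment, N m; "width": opening from 0.0 (shut) to 1.0 (fully open).
Only numpy, scipy, OpenCV 4.12 (cv2) and the standard library are available. Lean on these libraries where they do the work, as an engineer would, in place of code of your own. Each camera call takes 0.05 s, during which the arm holds its last target. There are 200 camera calls.

TASK

Take the yellow connector tool from its rest, push its end ring through the red spring gate of the snap hook so that the gate snaps shut behind it, and then, before letting go, draw the ring gently back against the inside of the shut gate (a light pull of about 5 N, held for a moment) to prove that it is caught. Leave the tool hanging freely from the bottom of the hook, let down so that it hardly swings, with the gate shut; do not wrench the hook or its gate, and leave everything else where it is.

Things in the scene. Friction and masses are not known exactly. Their poses are not given: they have to be found in the camera images.
- tool_yellow: The connector tool with the yellow handle, 0.07 to 0.14 kg, loose. Origin: middle of the handle, on its axis. x runs along the handle towards the ring, y is the normal of the ring's plane, z lies in the ring's plane. Handle 90 (x) by 14 (y) by 20 (z) mm, x from -45 to +45; a steel tip 6 mm thick reaches to x = -75; an 8 mm thick neck joins handle and ring. It is gripped across y (14 mm).
- tool_yellow_ring (a point): Centre of the yellow tool's steel end ring, at x = +74 mm from the tool's origin. Round wire 5 mm thick; ring 42 mm inside, 52 mm outside. Its axes are the tool's.
- tool_blue: A like tool with a blue handle, same sizes and axes; it stays in its rest.
- rest_a: One of two like fixed grey rests; either may hold the yellow tool. Origin: middle of its underside on the table; x along its tool, z up. Base 95 by 50 by 8 mm; slotted supports 7 mm thick, 30 wide, at x = -34 and +34, cheeks to 38 mm, hold the handle level, axis 40 mm above the table, ring upright, overhanging at +x. Between them the fingers have free room beside the handle down to 8 mm.
- rest_b: The other rest, same shape.
- hook_stand: Fixed stand with the snap hook. Origin: on the table straight below the bottom (bowl) of the hook; z up; the hook lies in the x-z plane, its mouth faces -x. Post 18 mm thick, 315 mm high, at x = +90 on a base plate (x 25 to 145, y -55 to 55 mm, 12 high); a 14 mm square arm at z = 300 (x -5 to 95) carries the hook. Nothing stands at the hook's +y and -y sides.
- hook_bowl (a point): Centre of the round steel bar (8 mm thick) at the bottom of the hook, 200 mm above the table; axes as hook_stand. From here, x and z in mm: bowl level from x = -6 to 4; spine at x = 22, z 14 to 70; nose, on the mouth's side, ends at x = -21, z = 18 (its round end reaches 22). The gate hangs shut from its hinge at x = -18, z = 74 to its end at z = 24 (lowest point 20.5).
- hook_mouth (a point): Point on the shut gate's axis where a ring's wire goes in: x = -18, z = 34 mm from hook_bowl. The ring is caught when its wire passes inside the hook, between spine and gate, and round below the bowl. Pushed in here to about x = +6 (from hook_bowl), the lower part of the ring passing below the bowl, and then lowered into the bowl, the wire lets the gate snap shut above it.
- gate_end (a point): Centre of the rounded lower end of the red gate, a round bar 7 mm thick, 50 mm below its hinge when shut.
- gate (a joint): Angle of the gate: 0 shut (it cannot go further out), grows as it is pressed inward (lower end towards +x of the stand), to 0.85 rad. A spring shuts it: 0.075 N m when shut and 0.10 N m per rad more, so about 2 N at 42 mm below the hinge to start it and 4 N to pass a ring.
- spirit_bottle: White bottle 60 mm across, 150 mm high; bystander.
- screwdriver: Screwdriver lying on the table; bystander.
- wrench: Wrench lying on the table; bystander.
- tape_roll: Green tape roll 90 mm across; bystander.
- cap_tray: White tray 100 by 140 by 30 mm; bystander.
- mug: Blue mug; bystander.
Things that resemble listed ones, but are neither listed nor needed, are in the scene too. Leave any turquoise look-alike of the tool_yellow alone.

How it is judged:
By the outcome, as a careful person would: the job done as asked, in the order asked, and still so for the second after the job is handed in, with the robot touching nothing.
It also fails if it takes over 58 s, if anything falls off the work surface, if the arm or the gripper's body presses on something with over 40 N, if the wrist force passes 120 N, or if a joint passes its speed limit or range.

## Working session

There is one attempt and no reset: what is moved stays moved. The work goes in short steps, Python scripts to look and compute and a tool call to move; the robot and the scene stay as the last step left them, time stands still between calls to the robot, and variables do not carry over. Pictures are saved under pics/ and viewed, about 8 in all and at most 12, crops included, and the job is handed in when it is done.

Besides the shell and the picture viewer there is one more tool, called after "Call:" by a JSON object that holds its "op" and its "data". carry_out: Moves the arm, as the interface text tells. Its arguments: {"type":"object","properties":{"offset":{"type":"array"},"delta_rot":{"type":"array"},"fingers":{"type":"number"},"newtons":{"type":"number"}},"required":["offset","delta_rot"]}

```bash
mkdir -p pics
python3 - <<'E'
from workcell import *
import cv2,numpy as np
for n in("side","top"):
    im,d=read_camera(n); np.savez(n+"0.npz",im=im,d=d)
    cv2.imwrite(f"pics/{n}0.png",im[:,:,::-1])
    c=get_calibration(n); print(n,c)
print(get_calibration("wrist")); print(read_state())
E
```

```text
side {'fx': 444.69562312755664, 'fy': 444.69562312755664, 'cx': 313.81514061418443, 'cy': 204.68348992075346, 'R': array([[-0.90484795, -0.42565656, -0.00816556],
       [-0.3253566 ,  0.70374899, -0.63156983],
       [ 0.27457834, -0.56881795, -0.775276  ]]), 't': array([0.4788031 , 0.2797623 , 1.32844881])}
top {'fx': 505.3835367065439, 'fy': 505.3835367065439, 'cx': 324.7447859224169, 'cy': 201.64179345123003, 'R': array([[ 0.01712885, -0.99984639, -0.00371432],
       [-0.99395311, -0.01662468, -0.10853958],
       [ 0.10846116,  0.00555102, -0.99408519]]), 't': array([-0.00659674,  0.54946871,  1.47842988])}
{'fx': 334.71209833391504, 'fy': 334.71209833391504, 'cx': 321.2784088913256, 'cy': 197.98652175869728, 'mount': array([[ 6.48760744e-04, -2.98087676e-01,  9.54538274e-01,
        -1.41865517e-01],
       [-6.40562073e-04, -9.54538403e-01, -2.98087280e-01,
         7.55397392e-02],
       [ 9.99999584e-01, -4.18053690e-04, -8.10210703e-04,
        -5.28571789e-04],
       [ 0.00000000e+00,  0.00000000e+00,  0.00000000e+00,
         1.00000000e+00]])}
{'time': 0.1, 'q': array([-1.34691279e+00,  2.64706954e-01,  1.60528486e+00,  1.43298008e-06,
        1.27371120e+00, -3.68943313e-02]), 'joint_vel': array([ 0.00115197, -0.00235023, -0.00345186,  0.00148266,  0.0003371 ,
       -0.00079144]), 'joint_torque': array([-8.47191245e-05, -5.16707718e+01, -3.68589950e+01, -4.58781813e-06,
        6.28659895e-03, -9.02941593e-06]), 'tool_pos': array([ 0.17388629, -0.65150631,  0.23004129]), 'tcp_rot': array([ 1.01634219,  1.32301418, -1.01409653]), 'wrist_force': array([-0.59008477,  0.07951761, -0.30546059]), 'torque': array([ 0.00173371, -0.0027216 , -0.04750461]), 'width': 1.0020090229541152}
```

View pics/top0.png

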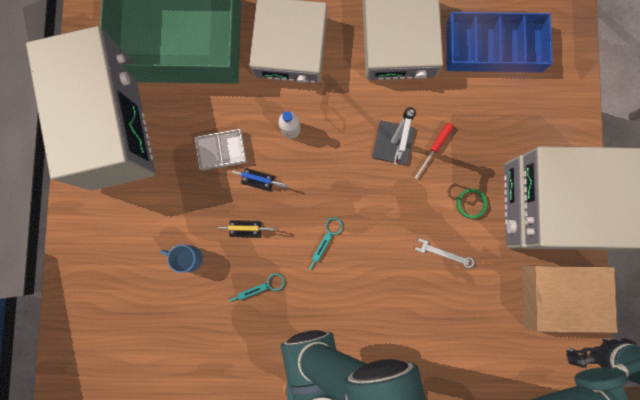

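View pics/side0.png

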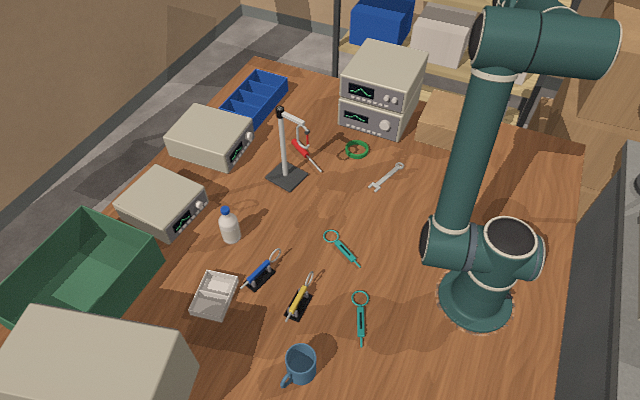

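Top view: the yellow tool is at about (245,229) with its ring to the right (about 275,233). The blue one is at (258,179). The stand's base is at (395,143), with its arm running from (409,113) down to (400,158). Side view: the red gate is at about (300,148), and the yellow handle is at about (297,300) with its ring at (309,281).

```bash
cat > h.py <<'E'
import numpy as np,cv2
from workcell import *
def world(n,d,uv):
    c=get_calibration(n);u,v=uv[:,0],uv[:,1];z=d[v,u]
    P=np.c_[(u-c["cx"])/c["fx"]*z,(v-c["cy"])/c["fy"]*z,z]
    return (P-c["t"])@c["R"]
def ray(n,u,v,zp):
    c=get_calibration(n);R=c["R"];o=-R.T@c["t"];r=R.T@np.array([(u-c["cx"])/c["fx"],(v-c["cy"])/c["fy"],1])
    return o+r*(zp-o[2])/r[2]
E
python3 - <<'E'
from h import *
for n in("top","side"):
    f=np.load(n+"0.npz");im,d=f["im"],f["d"];hsv=cv2.cvtColor(im,cv2.COLOR_RGB2HSV)
    m=((hsv[...,0]>=20)&(hsv[...,0]<33)&(hsv[...,1]>150)&(hsv[...,2]>120)).astype(np.uint8)
    k,l,s,c=cv2.connectedComponentsWithStats(m)
    for i in range(1,k):
        if s[i,4]>25:
            uv=np.argwhere(l==i)[:,::-1];P=world(n,d,uv);q=P-np.median(P,0);q=q[np.abs(q).max(1)<.07]
            e=np.linalg.svd(q-q.mean(0),full_matrices=False)[2][0]
            print(n,"yel",s[i],c[i],np.median(P,0).round(4),e.round(3),np.degrees(np.arctan2(e[1],e[0])), np.ptp(q@e), (np.median(P,0)+((q@e).max()+(q@e).min())/2*e).round(4))
    m=(((hsv[...,0]<8)|(hsv[...,0]>172))&(hsv[...,1]>170)&(hsv[...,2]>90)).astype(np.uint8)
    k,l,s,c=cv2.connectedComponentsWithStats(m)
    for i in range(1,k):
        if s[i,4]>8:
            uv=np.argwhere(l==i)[:,::-1];P=world(n,d,uv);print(n,"red",s[i],P.min(0).round(3),P.max(0).round(3),np.median(P,0).round(3))
    g=np.argwhere(d>0)[:,::-1];P=world(n,d,g)
    box=(P[:,0]>.5)&(P[:,0]<.85)&(P[:,1]>-.3)&(P[:,1]<-.05)
    A=P[box&(P[:,2]>.285)&(P[:,2]<.34)];
    print(n,"arm",len(A),A.min(0),A.max(0)); q=A[:,:2]-A[:,:2].mean(0)
    e=np.linalg.svd(q,full_matrices=False)[2][0];print(e,A.mean(0),(q@e).min(),(q@e).max())
    H=P[box&(P[:,2]>.19)&(P[:,2]<.285)];print("hook",len(H)); 
    B=P[box&(P[:,2]>.008)&(P[:,2]<.017)];r=cv2.minAreaRect(B[:,:2].astype(np.float32)*1000);print("base",len(B),r)
    # tool ring points
    T=g[(P[:,0]>.3)&(P[:,0]<.55)&(P[:,1]>.03)&(P[:,1]<.3)&(P[:,2]>.05)&(P[:,2]<.08)]
    print(n,"ringpts",np.c_[T,world(n,d,T).round(3)].tolist()[:40])
for n,o in(("top",(340,90,130,100)),("side",(250,90,90,110))):
    im=np.load(n+"0.npz")["im"];x,y,w,h=o;cv2.imwrite(f"pics/{n}c.png",cv2.resize(im[y:y+h,x:x+w,::-1],None,fx=5,fy=5,interpolation=cv2.INTER_CUBIC))
E
python3 - <<'E'
import cv2,numpy as np
import os;os.chdir('.')
a=cv2.imread('pics/topc.png');b=cv2.imread('pics/sidec.png');h=max(a.shape[0],b.shape[0])
p=lambda i:cv2.copyMakeBorder(i,0,h-i.shape[0],0,0,0)
x=np.hstack([p(a),p(b)]);x=cv2.resize(x,None,fx=790/x.shape[1],fy=790/x.shape[1]);cv2.imwrite('pics/hk.png',x);print(x.shape)
E
```

```text
top yel [228 225  31   6 141] [243.12056738 227.80141844] [0.4659 0.2408 0.0492] [-0.016 -1.     0.012] -90.92762911271561 0.08715695355317926 [0.4659 0.2419 0.0491]
top red [431 123  22  30 252] [ 0.386 -0.383 -0.002] [ 0.8   -0.006  1.529] [ 0.755 -0.349  0.023]
top arm 345 [ 0.63694076 -0.21781489  0.28529189] [ 0.75763912 -0.17874228  0.320967  ]
[-0.98071842  0.19542615] [ 0.70653586 -0.1958125   0.30795253] -0.052510346106318426 0.07088807510677853
hook 109
base 928 ((677.6932983398438, -177.5580596923828), (244.85733032226562, 343.2876281738281), 89.70257568359375)
top ringpts [[228.0, 225.0, 0.474, 0.285, 0.051], [229.0, 226.0, 0.47, 0.281, 0.056], [230.0, 226.0, 0.471, 0.278, 0.055], [233.0, 226.0, 0.471, 0.269, 0.055], [234.0, 226.0, 0.471, 0.267, 0.054], [235.0, 226.0, 0.471, 0.264, 0.051], [236.0, 226.0, 0.471, 0.261, 0.052], [237.0, 226.0, 0.471, 0.258, 0.051], [239.0, 226.0, 0.471, 0.252, 0.056], [241.0, 226.0, 0.471, 0.246, 0.056], [242.0, 226.0, 0.471, 0.243, 0.053], [244.0, 226.0, 0.471, 0.238, 0.053], [248.0, 226.0, 0.472, 0.226, 0.051], [249.0, 226.0, 0.472, 0.223,
[... 2441 characters left out ...]
1.0, 0.469, 0.188, 0.056], [306.0, 281.0, 0.466, 0.188, 0.058], [305.0, 282.0, 0.467, 0.191, 0.056], [306.0, 282.0, 0.465, 0.189, 0.054], [305.0, 283.0, 0.467, 0.192, 0.051], [306.0, 283.0, 0.464, 0.191, 0.052], [302.0, 285.0, 0.472, 0.201, 0.051], [303.0, 285.0, 0.47, 0.2, 0.05], [302.0, 286.0, 0.47, 0.206, 0.055], [303.0, 286.0, 0.468, 0.204, 0.053], [304.0, 286.0, 0.465, 0.202, 0.051], [302.0, 287.0, 0.469, 0.208, 0.052], [304.0, 287.0, 0.464, 0.206, 0.053], [305.0, 287.0, 0.461, 0.204, 0.051], [301.0, 288.0, 0.471, 0.211, 0.05], [303.0, 288.0, 0.465, 0.209, 0.052], [304.0, 288.0, 0.462, 0.209, 0.053], [300.0, 289.0, 0.471, 0.216, 0.053], [303.0, 289.0, 0.463, 0.213, 0.054]]
(395, 790, 3)
```

View pics/hk.png

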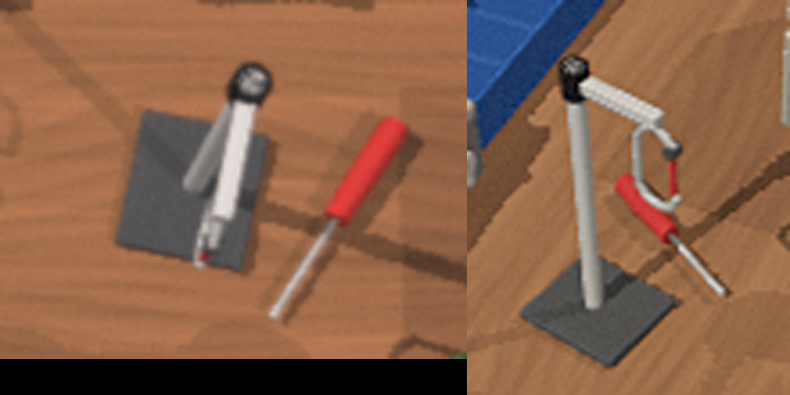

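Hook crop: the base plate is yawed about -11°. The arm runs towards -x with a slight +y, and the hook and red gate at its end face the robot. Next I refine these numbers and work out the first transit.

Run:
```python
from h import *
from scipy.spatial.transform import Rotation as R
f=np.load("top0.npz");im,d=f["im"],f["d"]
g=np.argwhere(np.ones(d.shape))[:,::-1]
# base: dark grey, low saturation
hsv=cv2.cvtColor(im,cv2.COLOR_RGB2HSV)
m=np.zeros(d.shape,np.uint8);m[115:175,365:425]=((hsv[...,1]<70)&(hsv[...,2]<110))[115:175,365:425]
m=cv2.morphologyEx(m,cv2.MORPH_OPEN,np.ones((3,3)))
k,l,s,c=cv2.connectedComponentsWithStats(m);i=1+np.argmax(s[1:,4]);cnt=cv2.findContours((l==i).astype(np.uint8),0,2)[0][0].reshape(-1,2)
W=np.array([ray("top",u,v,.012)[:2] for u,v in cnt],np.float32);r=cv2.minAreaRect(W*1000);print("base",s[i],r)
for n in("top","side"):
    f=np.load(n+"0.npz");im,d=f["im"],f["d"];g=np.argwhere(d>0)[:,::-1];P=world(n,d,g)
    b=(P[:,0]>.5)&(P[:,0]<.85)&(P[:,1]>-.3)&(P[:,1]<-.1)
    A=P[b&(P[:,2]>.302)&(P[:,2]<.31)];
    q=A[:,:2]-A[:,:2].mean(0);e=np.linalg.svd(q,full_matrices=False)[2][0];e*=np.sign(e[0]);print(n,"arm",len(A),np.degrees(np.arctan2(e[1],e[0])),A.mean(0),A[:,0].min())
    B=A[A[:,0]<A[:,0].min()+.03];print(B.mean(0))
    A=P[b&(P[:,2]>.313)&(P[:,2]<.33)];print("posttop",len(A),A.mean(0))
    H=P[b&(P[:,2]>.185)&(P[:,2]<.22)&(P[:,0]<.7)];print("bowl",H.mean(0),len(H),H.min(0),H.max(0))
    T=P[(P[:,0]>.44)&(P[:,0]<.5)&(P[:,1]>.13)&(P[:,1]<.19)&(P[:,2]>.02)];print("ring",T.mean(0),T[:,1].min(),T[:,1].max())
s=read_state();M=R.from_rotvec(s["tcp_rot"]).as_matrix();print(M.round(3))
```

```text
base [373 122  27  40 736] ((740.586669921875, -185.51187133789062), (71.71341705322266, 118.53820037841797), 78.34947204589844)
top arm 166 -11.51572188927698 [ 0.69105625 -0.1929237   0.30653761] 0.6497563350093816
[ 0.66456782 -0.18768317  0.30643021]
posttop 80 [ 0.74319735 -0.20344207  0.31601812]
bowl [ 0.65864655 -0.18544001  0.20788776] 30 [ 0.63207224 -0.19093721  0.19891648] [ 0.67530489 -0.17887641  0.21910798]
ring [0.46629913 0.16835995 0.0515769 ] 0.14506861107552316 0.1895597073521638
side arm 105 -6.7846808164049826 [ 0.69472259 -0.19009113  0.30668332] 0.6495215879376306
[ 0.66376658 -0.18573964  0.30647476]
posttop 43 [ 0.74346096 -0.20275393  0.31606777]
bowl [ 0.65541087 -0.18361166  0.20916872] 37 [ 0.63181314 -0.19126739  0.19979188] [ 0.68175293 -0.17665647  0.21985725]
ring [0.46585085 0.1668971  0.04738783] 0.14789098607517626 0.189091407708215
[[-0.     0.966  0.258]
 [ 0.002  0.258 -0.966]
 [-1.     0.    -0.002]]
```

```bash
cat >> h.py <<'E'
from scipy.spatial.transform import Rotation as Ro
def frame(yaw,phi):  # z_tcp at azimuth yaw (deg), x_tcp down tilted by phi about z_tcp
    return Ro.from_euler("z",yaw,degrees=True)*Ro.from_euler("x",phi,degrees=True)*Ro.from_matrix([[0,0,1],[0,1,0],[-1,0,0]])
def rows(p,r,wps):  # wps: (pos, Rotation, nrows)
    out=[]
    for P,Q,n in wps:
        P=np.array(P);w=(r.inv()*Q).as_rotvec()/n
        for k in range(n):
            d=np.round(r.inv().apply((P-p)/(n-k))*100,2);a=np.round(np.degrees((r.inv()*Q).as_rotvec()/(n-k)),1)
            out.append((d.tolist(),a.tolist()));p=p+r.apply(d/100);r=r*Ro.from_rotvec(a,degrees=True)
    for i in range(0,len(out),5):
        print("offset",[o[0] for o in out[i:i+5]],"rot",[o[1] for o in out[i:i+5]])
    print("end",p.round(4),max(np.abs([o[0] for o in out]).max(),0),np.abs([o[1] for o in out]).max())
def now():
    s=read_state();return s["tool_pos"],Ro.from_rotvec(s["tcp_rot"])
E
python3 - <<'E'
from h import *
p,r=now()
q=frame(0,20)
G=np.array([.466,.2415,.041]);t=G+.019*q.apply([1,0,0]);print(t)
rows(p,r,[((.43,-.42,.25),frame(-50,5),10),((.44,-.1,.25),frame(-25,12),10),(t+[0,0,.14],q,10)])
E
```

```text
[0.466      0.24799838 0.02314584]
offset [[-0.2, 3.07, -1.58], [-0.17, 3.14, -1.44], [-0.14, 3.2, -1.3], [-0.1, 3.26, -1.16], [-0.07, 3.3, -1.02]] rot [[-2.5, 0.1, 0.5], [-2.5, 0.1, 0.5], [-2.5, 0.1, 0.5], [-2.5, 0.1, 0.5], [-2.5, 0.1, 0.5]]
offset [[-0.04, 3.35, -0.88], [-0.02, 3.38, -0.73], [0.02, 3.41, -0.58], [0.05, 3.43, -0.43], [0.07, 3.44, -0.28]] rot [[-2.5, 0.1, 0.5], [-2.5, 0.1, 0.5], [-2.5, 0.1, 0.5], [-2.5, 0.1, 0.4], [-2.5, 0.1, 0.5]]
offset [[0.19, 2.12, -2.39], [0.23, 2.22, -2.29], [0.27, 2.32, -2.19], [0.32, 2.41, -2.09], [0.36, 2.49, -1.98]] rot [[-2.5, 0.4, 0.7], [-2.5, 0.4, 0.7], [-2.5, 0.4, 0.7], [-2.5, 0.4, 0.7], [-2.5, 0.4, 0.7]]
offset [[0.4, 2.57, -1.86], [0.45, 2.65, -1.75], [0.49, 2.71, -1.63], [0.53, 2.77, -1.51], [0.57, 2.83, -1.39]] rot [[-2.5, 0.3, 0.7], [-2.4, 0.4, 0.7], [-2.5, 0.3, 0.6], [-2.4, 0.4, 0.7], [-2.5, 0.3, 0.6]]
offset [[1.53, 3.01, -1.24], [1.58, 3.04, -1.09], [1.64, 3.06, -0.94], [1.69, 3.07, -0.79], [1.74, 3.08, -0.64]] rot [[-2.4, 0.7, 0.8], [-2.4, 0.7, 0.8], [-2.4, 0.7, 0.8], [-2.4, 0.7, 0.8], [-2.4, 0.7, 0.8]]
offset [[1.79, 3.08, -0.49], [1.84, 3.07, -0.34], [1.89, 3.06, -0.19], [1.93, 3.04, -0.04], [1.97, 3.0, 0.11]] rot [[-2.4, 0.7, 0.8], [-2.4, 0.7, 0.8], [-2.4, 0.7, 0.8], [-2.4, 0.7, 0.8], [-2.4, 0.6, 0.7]]
end [0.466  0.248  0.1631] 3.44 2.5
```

Call:
{"op": "carry_out", "data": {"offset": [[-0.2, 3.1, -1.6], [-0.2, 3.1, -1.4], [-0.1, 3.2, -1.3], [-0.1, 3.3, -1.2], [-0.1, 3.3, -1.0]], "delta_rot": [[-2.5, 0.1, 0.5], [-2.5, 0.1, 0.5], [-2.5, 0.1, 0.5], [-2.5, 0.1, 0.5], [-2.5, 0.1, 0.5]], "fingers": 1}}

```text
time: 0.52
tool_pos: [0.3031, -0.5347, 0.2407]
tcp_rot: [0.879, 1.38, -0.812]
wrist_force: [1.1, 0.2, -0.3]
width: 1.003
```

Call:
{"op": "carry_out", "data": {"offset": [[0, 3.4, -0.9], [0, 3.4, -0.7], [0, 3.4, -0.6], [0, 3.4, -0.4], [0.1, 3.4, -0.3]], "delta_rot": [[-2.5, 0.1, 0.5], [-2.5, 0.1, 0.5], [-2.5, 0.1, 0.5], [-2.5, 0.1, 0.5], [-2.5, 0.1, 0.5]]}}

```text
time: 0.93
tool_pos: [0.4313, -0.4192, 0.2506]
tcp_rot: [0.74, 1.422, -0.612]
wrist_force: [-0.2, -0.6, 0.2]
width: 1.001
```

Call:
{"op": "carry_out", "data": {"offset": [[0.2, 2.1, -2.4], [0.2, 2.2, -2.3], [0.3, 2.3, -2.2], [0.3, 2.4, -2.1], [0.4, 2.5, -2.0]], "delta_rot": [[-2.5, 0.4, 0.7], [-2.5, 0.4, 0.7], [-2.5, 0.4, 0.7], [-2.5, 0.4, 0.7], [-2.5, 0.4, 0.7]]}}

```text
time: 1.35
tool_pos: [0.4341, -0.2589, 0.2498]
tcp_rot: [0.621, 1.466, -0.391]
wrist_force: [0.4, -0.7, -0.9]
width: 1.0
```

Call:
{"op": "carry_out", "data": {"offset": [[0.4, 2.6, -1.9], [0.4, 2.6, -1.7], [0.5, 2.7, -1.6], [0.5, 2.8, -1.5], [0.6, 2.8, -1.4]], "delta_rot": [[-2.5, 0.3, 0.7], [-2.5, 0.3, 0.7], [-2.5, 0.3, 0.7], [-2.5, 0.3, 0.7], [-2.5, 0.3, 0.7]]}}

```text
time: 1.77
tool_pos: [0.4391, -0.0995, 0.2502]
tcp_rot: [0.496, 1.487, -0.173]
wrist_force: [0.9, 0.2, 0.2]
width: 1.002
```

Call:
{"op": "carry_out", "data": {"offset": [[1.0, 3.0, -1.2], [1.0, 3.0, -1.1], [1.1, 3.1, -0.9], [1.1, 3.1, -0.8], [1.2, 3.1, -0.6]], "delta_rot": [[-2.4, 0.7, 0.8], [-2.4, 0.7, 0.8], [-2.4, 0.7, 0.8], [-2.4, 0.7, 0.8], [-2.4, 0.7, 0.8]]}}

```text
time: 2.18
tool_pos: [0.4505, 0.0684, 0.2339]
tcp_rot: [0.385, 1.525, 0.054]
wrist_force: [1.1, -1.1, 0.1]
width: 1.003
```

Run:
```python
from h import *
p,r=now();s=read_state();print(s["time"],p,r.as_matrix().round(2).tolist(),s["q"].round(3))
q=frame(0,20)
G=np.array([.466,.2415,.041]);t=G+.019*q.apply([1,0,0])
rows(p,r,[(t-.10*q.apply([1,0,0]),q,7),(t-.10*q.apply([1,0,0]),q,3)])
```

```text
2.1833 [0.45052097 0.06835238 0.23392151] [[0.06, 0.2, 0.98], [0.27, 0.94, -0.21], [-0.96, 0.28, -0.0]] [-0.119 -0.205  2.107  0.298  1.229 -0.004]
offset [[2.18, 1.53, -0.22], [2.2, 1.52, -0.16], [2.21, 1.5, -0.09], [2.23, 1.48, -0.03], [2.24, 1.46, 0.03]] rot [[-1.7, 0.5, 0.5], [-1.7, 0.5, 0.6], [-1.7, 0.5, 0.5], [-1.6, 0.5, 0.6], [-1.7, 0.6, 0.6]]
offset [[2.25, 1.43, 0.1], [2.27, 1.41, 0.16], [-0.0, -0.0, -0.0], [-0.0, -0.0, -0.0], [-0.0, -0.0, -0.0]] rot [[-1.6, 0.5, 0.5], [-1.7, 0.6, 0.6], [0.0, -0.0, -0.0], [0.0, -0.0, -0.0], [0.0, -0.0, -0.0]]
end [0.466  0.2138 0.1171] 2.27 1.7
```

Call:
{"op": "carry_out", "data": {"offset": [[2.2, 1.5, -0.2], [2.2, 1.5, -0.2], [2.2, 1.5, -0.1], [2.2, 1.5, 0], [2.2, 1.5, 0]], "delta_rot": [[-1.7, 0.5, 0.5], [-1.7, 0.5, 0.6], [-1.7, 0.5, 0.5], [-1.6, 0.5, 0.6], [-1.7, 0.6, 0.6]]}}

```text
time: 2.6
tool_pos: [0.4615, 0.1715, 0.1502]
tcp_rot: [0.306, 1.546, 0.212]
wrist_force: [0.7, 0.3, 0.1]
width: 0.998
```

Call:
{"op": "carry_out", "data": {"offset": [[2.2, 1.4, 0.1], [2.3, 1.4, 0.2], [0, 0, 0], [0, 0, 0], [0, 0, 0]], "delta_rot": [[-1.6, 0.5, 0.5], [-1.7, 0.6, 0.6], [0, 0, 0], [0, 0, 0], [0, 0, 0]]}}

```text
time: 3.02
tool_pos: [0.4668, 0.2113, 0.1181]
tcp_rot: [0.275, 1.553, 0.273]
wrist_force: [-1.0, 0.5, 0.1]
width: 0.997
```

Run:
```python
from h import *
p,r=now();s=read_state();im,d=read_camera("wrist");cv2.imwrite("pics/w1.png",im[:,:,::-1])
c=get_calibration("wrist");M=c["mount"]
hsv=cv2.cvtColor(im,cv2.COLOR_RGB2HSV)
m=((hsv[...,0]>=20)&(hsv[...,0]<33)&(hsv[...,1]>150)&(hsv[...,2]>120)&(d>0)).astype(np.uint8)
k,l,st,ce=cv2.connectedComponentsWithStats(m);i=1+np.argmax(st[1:,4]);v,u=np.nonzero(l==i);z=d[v,u]
P=np.c_[(u-c["cx"])/c["fx"]*z,(v-c["cy"])/c["fy"]*z,z]@M[:3,:3].T+M[:3,3];W=r.apply(P)+p
T=W[W[:,2]>np.percentile(W[:,2],90)-.004];rect=cv2.minAreaRect((T[:,:2]*1000).astype(np.float32));print(len(T),T[:,2].mean(),rect)
print(s["time"],p,r.as_matrix().round(2).tolist(),s["q"].round(3))
q=frame(0,20)
G=np.array([.466,.2415,.041]);t=G+.019*q.apply([1,0,0])
rows(p,r,[(t,q,5)])
```

```text
2542 0.048946976509785 ((465.66912841796875, 243.11378479003906), (89.05492401123047, 13.983383178710938), 89.33514404296875)
3.0167 [0.4668404  0.21125594 0.11812434] [[0.0, 0.0, 1.0], [0.34, 0.94, -0.0], [-0.94, 0.34, -0.0]] [ 0.143  0.014  2.152  0.424  0.967 -0.097]
offset [[2.04, 0.04, -0.02], [2.04, 0.04, -0.02], [2.03, 0.04, -0.02], [2.04, 0.04, -0.01], [2.03, 0.05, -0.02]] rot [[-0.0, 0.0, 0.0], [-0.0, 0.0, 0.0], [-0.0, 0.0, 0.0], [-0.0, 0.0, 0.0], [-0.1, 0.0, 0.0]]
end [0.466  0.248  0.0232] 2.04 0.1
```

View pics/w1.png

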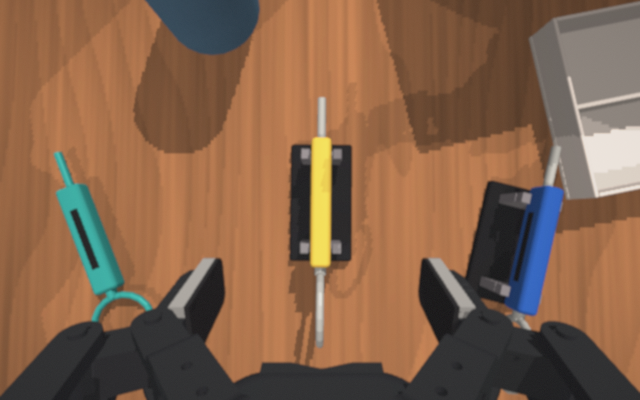

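The wrist picture shows the yellow handle centred between the open fingers at (320,200), with the rest cleanly below it. The measured handle is 89×14 mm at (0.466, 0.243), which matches. Descending and gripping.

Call:
{"op": "carry_out", "data": {"offset": [[2.0, 0.1, 0], [2.0, 0.1, 0], [2.0, 0.1, 0], [2.0, 0, 0], [2.1, 0, -0.1]], "delta_rot": [[0, 0, 0], [0, 0, 0], [0, 0, 0], [0, 0, 0], [0, 0, 0]]}}

```text
time: 3.48
tool_pos: [0.4679, 0.2486, 0.0253]
tcp_rot: [0.276, 1.549, 0.273]
wrist_force: [0.8, 0.8, -1.2]
width: 0.997
```

Call:
{"op": "carry_out", "data": {"offset": [[0, 0, 0], [0, 0, 0], [0, 0, 0], [0, 0, 0], [0, 0, 0]], "delta_rot": [[0, 0, 0], [0, 0, 0], [0, 0, 0], [0, 0, 0], [0, 0, 0]], "fingers": -1, "newtons": 110}}

```text
time: 3.9
tool_pos: [0.4676, 0.2488, 0.0259]
tcp_rot: [0.276, 1.55, 0.273]
wrist_force: [-0.9, -0.3, -0.7]
width: 0.299
```

Call:
{"op": "carry_out", "data": {"offset": [[0, 0, 0], [0, 0, 0], [0, 0, 0], [0, 0, 0], [0, 0, 0]], "delta_rot": [[0, 0, 0], [0, 0, 0], [0, 0, 0], [0, 0, 0], [0, 0, 0]]}}

```text
time: 4.32
tool_pos: [0.4673, 0.2489, 0.0258]
tcp_rot: [0.275, 1.55, 0.274]
wrist_force: [-0.5, -3.6, 5.9]
width: 0.145
```

Run:
```python
from h import *
p,r=now();s=read_state();print(s["time"],p,s["q"].round(3),s["wrist_force"],s["width"],r.as_matrix().round(3).tolist())
a=-11.5
# lift, then hover away from hook, tilting to phi=-70
X=np.array([.98,-.2,0]);Y=np.array([.2,.98,0]);B=np.array([.655,-.185,.2])
def tcp(x,z,phi,y=0):  # ring centre at (x,y,z) from bowl, stand axes
    q=frame(a,phi);h=Ro.from_euler("z",a,degrees=True)*Ro.from_euler("x",phi-20,degrees=True)
    ringc=B+x*X+y*Y+[0,0,z]
    return ringc-h.apply([0,-.074,0])+.019*q.apply([1,0,0]),q
A=tcp(-.09,.0105,-70);print(A[0],tcp(.006,.0105,-70)[0])
rows(p,r,[(p+[0,0,.12],r,5),((.50,.14,.24),frame(-6,-25),10),(A[0]-.0*X,A[1],10)])
```

```text
4.3167 [0.46731718 0.24892675 0.02581644] [ 0.22   0.17   2.193  0.505  0.762 -0.145] [-0.47666088 -3.5534759   5.88578128] 0.14487610877153176 [[0.003, 0.001, 1.0], [0.343, 0.939, -0.002], [-0.939, 0.343, 0.003]]
[ 0.56324045 -0.18449573  0.13000162] [ 0.65732045 -0.20369573  0.13000162]
offset [[-2.25, 0.82, 0.01], [-2.26, 0.82, 0.01], [-2.25, 0.82, 0.0], [-2.26, 0.83, 0.01], [-2.25, 0.82, 0.0]] rot [[0.0, 0.0, 0.0], [0.0, 0.0, 0.0], [0.0, 0.0, 0.0], [0.0, 0.0, 0.0], [0.0, 0.0, 0.0]]
offset [[-1.26, -0.7, 0.33], [-1.2, -0.79, 0.34], [-1.13, -0.88, 0.35], [-1.06, -0.96, 0.36], [-0.98, -1.04, 0.37]] rot [[0.6, 0.0, -4.5], [0.6, 0.0, -4.5], [0.6, 0.1, -4.5], [0.6, 0.0, -4.5], [0.6, 0.1, -4.5]]
offset [[-0.9, -1.11, 0.37], [-0.81, -1.17, 0.39], [-0.71, -1.23, 0.4], [-0.62, -1.28, 0.41], [-0.52, -1.32, 0.42]] rot [[0.6, 0.0, -4.5], [0.6, 0.1, -4.5], [0.6, 0.0, -4.5], [0.6, 0.1, -4.5], [0.6, 0.0, -4.5]]
offset [[2.33, -2.4, 0.97], [2.51, -2.2, 1.0], [2.67, -1.99, 1.03], [2.81, -1.77, 1.06], [2.93, -1.54, 1.1]] rot [[0.4, 0.4, -4.5], [0.4, 0.4, -4.5], [0.4, 0.4, -4.5], [0.4, 0.4, -4.5], [0.4, 0.4, -4.5]]
offset [[3.03, -1.3, 1.12], [3.11, -1.05, 1.16], [3.18, -0.8, 1.18], [3.22, -0.54, 1.21], [3.25, -0.27, 1.24]] rot [[0.4, 0.4, -4.5], [0.3, 0.4, -4.5], [0.4, 0.5, -4.5], [0.3, 0.4, -4.5], [0.4, 0.5, -4.5]]
end [ 0.5632 -0.1845  0.13  ] 3.25 4.5
```

Call:
{"op": "carry_out", "data": {"offset": [[-1.1, 0.4, 0], [-2.2, 0.8, 0], [-2.3, 0.8, 0], [-2.8, 1.0, 0], [-2.8, 1.0, 0]], "delta_rot": [[0, 0, 0], [0, 0, 0], [0, 0, 0], [0, 0, 0], [0, 0, 0]]}}

```text
time: 4.73
tool_pos: [0.4651, 0.2478, 0.1445]
tcp_rot: [0.275, 1.554, 0.272]
wrist_force: [-0.4, 0.3, -1.3]
width: 0.141
```

Call:
{"op": "carry_out", "data": {"offset": [[-1.3, -0.7, 0.3], [-1.2, -0.8, 0.3], [-1.1, -0.9, 0.3], [-1.1, -1.0, 0.4], [-1.0, -1.0, 0.4]], "delta_rot": [[0.6, 0, -4.5], [0.6, 0, -4.5], [0.6, 0.1, -4.5], [0.6, 0, -4.5], [0.6, 0.1, -4.5]]}}

```text
time: 5.15
tool_pos: [0.4823, 0.1925, 0.1929]
tcp_rot: [0.005, 1.58, -0.08]
wrist_force: [-0.2, -0.4, -1.6]
width: 0.142
```

Call:
{"op": "carry_out", "data": {"offset": [[-0.9, -1.1, 0.4], [-0.8, -1.2, 0.4], [-0.7, -1.2, 0.4], [-0.6, -1.3, 0.4], [-0.5, -1.3, 0.4]], "delta_rot": [[0.6, 0, -4.5], [0.6, 0.1, -4.5], [0.6, 0, -4.5], [0.6, 0.1, -4.5], [0.6, 0, -4.5]]}}

```text
time: 5.57
tool_pos: [0.4989, 0.1386, 0.2393]
tcp_rot: [-0.264, 1.564, -0.427]
wrist_force: [-0.3, 0.2, -1.5]
width: 0.144
```

Call:
{"op": "carry_out", "data": {"offset": [[2.3, -2.4, 1.0], [2.5, -2.2, 1.0], [2.7, -2.0, 1.0], [2.8, -1.8, 1.1], [2.9, -1.5, 1.1]], "delta_rot": [[0.4, 0.4, -4.5], [0.4, 0.4, -4.5], [0.4, 0.4, -4.5], [0.4, 0.4, -4.5], [0.4, 0.4, -4.5]]}}

```text
time: 5.98
tool_pos: [0.5312, -0.0242, 0.1834]
tcp_rot: [-0.543, 1.538, -0.766]
wrist_force: [0.3, 0.6, -1.3]
width: 0.148
```

```bash
cat >> h.py <<'E'
a=-11.5;X=np.array([.98,-.2,0]);Y=np.array([.2,.98,0]);B=np.array([.655,-.185,.2])
def tcp(x,z,phi,y=0):
    q=frame(a,phi);h=Ro.from_euler("z",a,degrees=True)*Ro.from_euler("x",phi-20,degrees=True)
    return B+x*X+y*Y+[0,0,z]-h.apply([0,-.074,0])+.019*q.apply([1,0,0]),q
E
python3 - <<'E'
from h import *
p,r=now();s=read_state();print(s["time"],p,s["q"].round(3),s["wrist_force"],s["width"],r.as_matrix().round(3).tolist())
A=tcp(-.09,.0105,-70)
rows(p,r,[(A[0],A[1],6),(A[0],A[1],4)])
E
```

```text
5.9833 [ 0.53124245 -0.02416801  0.18343436] [ 0.341  0.3    1.877 -0.71   1.479  0.752] [ 0.3350939   0.60815485 -1.2529104 ] 0.1482889793736542 [[-0.117, 0.098, 0.988], [-0.73, 0.666, -0.152], [-0.673, -0.739, -0.007]]
offset [[2.49, -1.07, 0.94], [2.54, -0.9, 0.96], [2.59, -0.73, 0.99], [2.63, -0.56, 1.0], [2.65, -0.38, 1.02]] rot [[0.3, 0.4, -3.7], [0.3, 0.4, -3.7], [0.3, 0.3, -3.7], [0.3, 0.4, -3.7], [0.3, 0.3, -3.7]]
offset [[2.67, -0.2, 1.04], [-0.0, -0.0, 0.0], [-0.0, -0.0, 0.0], [-0.0, -0.0, 0.0], [-0.0, -0.0, 0.0]] rot [[0.3, 0.4, -3.8], [-0.0, -0.0, 0.0], [-0.0, -0.0, 0.0], [-0.0, -0.0, 0.0], [-0.0, -0.0, 0.0]]
end [ 0.5632 -0.1845  0.13  ] 2.67 3.8
```

Call:
{"op": "carry_out", "data": {"offset": [[2.5, -1.1, 0.9], [2.5, -0.9, 1.0], [2.6, -0.7, 1.0], [2.6, -0.6, 1.0], [2.7, -0.4, 1.0]], "delta_rot": [[0.3, 0.4, -3.7], [0.3, 0.4, -3.7], [0.3, 0.3, -3.7], [0.3, 0.4, -3.7], [0.3, 0.3, -3.7]]}}

```text
time: 6.4
tool_pos: [0.5579, -0.1578, 0.1387]
tcp_rot: [-0.775, 1.484, -1.043]
wrist_force: [0.9, -0.5, -1.0]
width: 0.136
```

Call:
{"op": "carry_out", "data": {"offset": [[2.7, -0.2, 1.0], [0, 0, 0], [0, 0, 0], [0, 0, 0], [0, 0, 0]], "delta_rot": [[0.3, 0.4, -3.8], [0, 0, 0], [0, 0, 0], [0, 0, 0], [0, 0, 0]]}}

```text
time: 6.82
tool_pos: [0.5628, -0.1831, 0.1304]
tcp_rot: [-0.82, 1.47, -1.096]
wrist_force: [-0.3, -0.5, -1.6]
width: 0.141
```

```bash
cat > look.py <<'E'
from h import *
import sys
tag=sys.argv[1]
p,r=now();s=read_state();print(s["time"],p.round(4),s["q"].round(3),s["wrist_force"].round(1),s["torque"].round(2),s["width"],r.as_matrix().round(3).tolist())
S=np.array([X,Y,[0,0,1]])
views=[]
for n in("top","side"):
    im,d=read_camera(n);np.savez(n+tag+".npz",im=im,d=d)
    c=get_calibration(n);o=c["R"]@B+c["t"];u=int(c["fx"]*o[0]/o[2]+c["cx"]);v=int(c["fy"]*o[1]/o[2]+c["cy"])-5
    views.append(cv2.resize(im[v-40:v+50,u-45:u+45,::-1],(396,396),interpolation=cv2.INTER_CUBIC))
    g=np.argwhere(d>0)[:,::-1];P=(world(n,d,g)-B)@S.T
    hsv=cv2.cvtColor(im,cv2.COLOR_RGB2HSV)[g[:,1],g[:,0]]
    k=np.abs(P).max(1)<.13
    red=k&((hsv[:,0]<8)|(hsv[:,0]>172))&(hsv[:,1]>150)&(hsv[:,2]>80)&(P[:,2]>0)
    print(n,"red",red.sum(),(P[red]*1000).round(0).tolist()[:8])
    ye=k&(hsv[:,0]>=20)&(hsv[:,0]<33)&(hsv[:,1]>150)&(hsv[:,2]>100)
    if ye.sum(): print(n,"yel",ye.sum(),(np.median(P[ye],0)*1000).round(0),(P[ye].min(0)*1000).round(0),(P[ye].max(0)*1000).round(0))
    st=k&(hsv[:,1]<60)&(P[:,0]<-.045)&(P[:,2]>-.02)&(P[:,2]<.05)&(np.abs(P[:,1])<.032)
    if st.sum(): print(n,"ring",st.sum(),(P[st].mean(0)*1000).round(0),(np.percentile(P[st],3,0)*1000).round(0),(np.percentile(P[st],97,0)*1000).round(0))
cv2.imwrite(f"pics/{tag}.png",np.hstack(views))
E
python3 look.py a
```

```text
6.8167 [ 0.5628 -0.1831  0.1304] [ 0.176  0.57   1.867 -1.062  1.531  0.924] [-0.3 -0.5 -1.6] [ 0.64 -0.11 -0.03] 0.14112599957554067 [[-0.187, 0.069, 0.98], [-0.92, 0.339, -0.199], [-0.345, -0.938, 0.0]]
top red 2 [[-22.0, 1.0, 47.0], [-20.0, -2.0, 42.0]]
top yel 16 [-96.   4. -28.] [-97.  -9. -68.] [-87.   9. -18.]
top ring 67 [-90.  -1.  14.] [-92. -23. -14.] [-88.  21.  37.]
side red 18 [[-18.0, 4.0, 64.0], [-20.0, 1.0, 63.0], [-18.0, 4.0, 60.0], [-20.0, 1.0, 59.0], [-17.0, 2.0, 54.0], [-21.0, 2.0, 56.0], [-17.0, 2.0, 50.0], [-20.0, 1.0, 50.0]]
```

View pics/a.png

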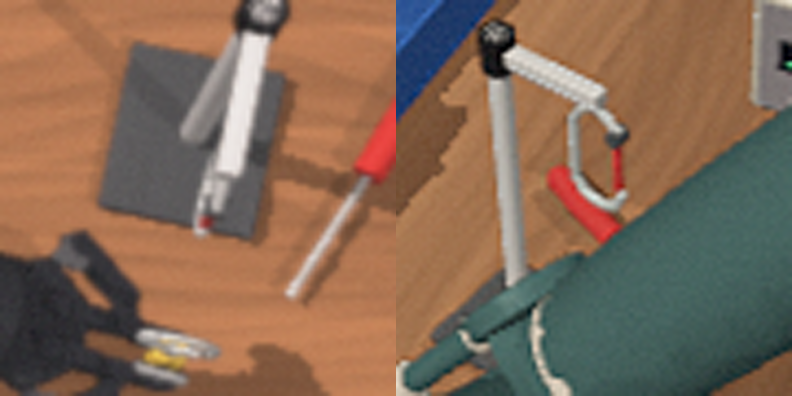

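The top view has the ring at (-90, -1, 11) mm in stand axes, which is the planned spot. The gate is at x≈-19, y≈+1. In the side view the hook is visible above the forearm, with the red gate at (617,165). Now moving in along +X.

Call:
{"op": "carry_out", "data": {"offset": [[0, 0, 1.5], [0, 0, 1.5], [0, 0, 1.5], [0, 0, 1.0], [0, 0, 0.5]], "delta_rot": [[0, 0, 0], [0, 0, 0], [0, 0, 0], [0, 0, 0], [0, 0, 0]]}}

```text
time: 7.33
tool_pos: [0.6224, -0.1954, 0.1301]
tcp_rot: [-0.82, 1.47, -1.097]
wrist_force: [-0.4, -0.5, -1.7]
width: 0.139
```

Call:
{"op": "carry_out", "data": {"offset": [[0, 0, 0.3], [0, 0, 0.3], [0, 0, 0.3], [0, 0, 0.3], [0, 0, 0.2]], "delta_rot": [[0, 0, 0], [0, 0, 0], [0, 0, 0], [0, 0, 0], [0, 0, 0]]}}

```text
time: 7.75
tool_pos: [0.6339, -0.1986, 0.1287]
tcp_rot: [-0.822, 1.474, -1.097]
wrist_force: [-1.6, 0.3, -0.1]
width: 0.142
```

```bash
sed -i 's/(P\[:,0\]<-.045)/(P[:,0]<-.0)/' look.py; python3 look.py b; python3 -c "
from h import *
p,r=now();print((p-tcp(0,.0105,-70)[0])@np.array([X,Y,[0,0,1]]).T*1000)"
```

```text
7.75 [ 0.6339 -0.1986  0.1287] [ 0.136  0.665  1.705 -1.088  1.543  0.849] [-1.6  0.3 -0.1] [ 0.5  -0.21 -0.3 ] 0.14197299178122688 [[-0.189, 0.066, 0.98], [-0.92, 0.337, -0.2], [-0.344, -0.939, -0.004]]
top red 0 []
top yel 17 [-23.   2. -28.] [-24.  -9. -55.] [-17.   7. -18.]
top ring 79 [-17.  -2.  13.] [-23. -25. -15.] [-8. 20. 36.]
side red 0 []
[-17.7046733    0.29327086  -1.3497074 ]
```

View pics/b.png

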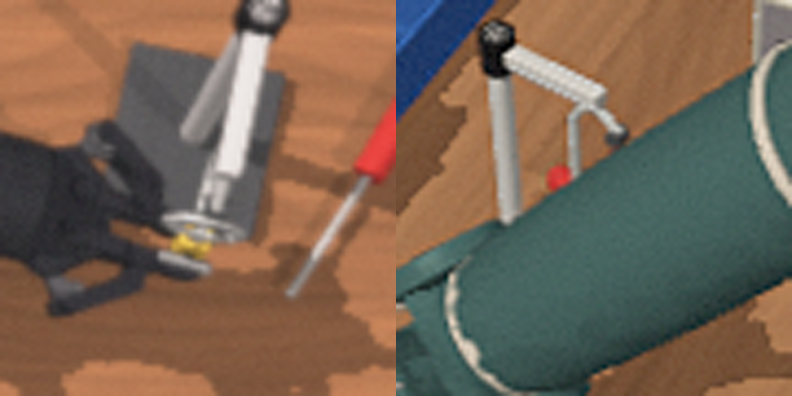

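The ring is at the gate: in the top view its line crosses the hook at (205,228), and the force is −1.6 N, as expected for the gate starting to move. The forearm now hides the hook from the side camera. Pushing on slowly.

Call:
{"op": "carry_out", "data": {"offset": [[0, -0.05, 0.3], [0, -0.05, 0.3], [0, -0.05, 0.3], [0, 0, 0.3], [0, 0, 0.2]], "delta_rot": [[0, 0, 0], [0, 0, 0], [0, 0, 0], [0, 0, 0], [0, 0, 0]]}}

```text
time: 8.27
tool_pos: [0.6482, -0.2022, 0.1302]
tcp_rot: [-0.822, 1.473, -1.097]
wrist_force: [-3.6, 0.0, -0.6]
width: 0.145
```

Call:
{"op": "carry_out", "data": {"offset": [[0, 0, 0.3], [0, 0, 0.3], [0, 0, 0.3], [0, 0, 0.2], [0, 0, 0]], "delta_rot": [[0, 0, 0], [0, 0, 0], [0, 0, 0], [0, 0, 0], [0, 0, 0]]}}

```text
time: 8.68
tool_pos: [0.6594, -0.2042, 0.1296]
tcp_rot: [-0.822, 1.472, -1.096]
wrist_force: [-2.4, 0.2, -3.4]
width: 0.143
```

```bash
python3 look.py c; python3 -c "
from h import *
p,r=now();print((p-tcp(0,.0105,-70)[0])@np.array([X,Y,[0,0,1]]).T*1000)"
```

```text
8.6833 [ 0.6594 -0.2042  0.1296] [ 0.124  0.696  1.646 -1.096  1.546  0.82 ] [-2.4  0.2 -3.4] [ 0.92 -0.28 -0.31] 0.14343507077642115 [[-0.188, 0.066, 0.98], [-0.92, 0.339, -0.199], [-0.345, -0.939, -0.003]]
top red 0 []
top yel 8 [  4.   6. -29.] [  2.   3. -54.] [  9.   7. -21.]
top ring 18 [-15.   0.  14.] [-24.  -3.   4.] [-4.  3. 27.]
side red 0 []
[ 7.68368884 -0.08571721 -0.68650756]
```

Call:
{"op": "carry_out", "data": {"offset": [[0.15, 0.41, 0], [0.15, 0.41, 0], [0.15, 0.41, 0], [0.15, 0.41, 0], [0.15, 0.41, -0.1]], "delta_rot": [[0, 0, 0], [0, 0, 0], [0, 0, 0], [0, 0, 0], [0, 0, 0]]}}

```text
time: 9.2
tool_pos: [0.6584, -0.2039, 0.1081]
tcp_rot: [-0.823, 1.471, -1.096]
wrist_force: [-0.1, -0.4, -1.2]
width: 0.14
```

Call:
{"op": "carry_out", "data": {"offset": [[0, 0, -0.2], [0, 0, -0.1], [0, 0, -0.1], [0, 0, 0], [0, 0, 0]], "delta_rot": [[0, 0, 0], [0, 0, 0], [0, 0, 0], [0, 0, 0], [0, 0, 0]]}}

```text
time: 9.62
tool_pos: [0.654, -0.2031, 0.1087]
tcp_rot: [-0.822, 1.472, -1.097]
wrist_force: [-0.0, -0.5, -1.7]
width: 0.142
```

```bash
python3 look.py d; python3 -c "
from h import *
p,r=now();print((p-tcp(0,.0105,-70)[0])@np.array([X,Y,[0,0,1]]).T*1000)"
```

```text
9.6167 [ 0.654  -0.2031  0.1087] [ 0.127  0.718  1.657 -1.096  1.533  0.852] [-0.  -0.5 -1.7] [ 0.66 -0.14  0.05] 0.14165512137101044 [[-0.188, 0.067, 0.98], [-0.92, 0.338, -0.199], [-0.344, -0.939, -0.002]]
top red 1 [[-21.0, -2.0, 47.0]]
top yel 8 [ -1.   6. -48.] [ -4.   3. -70.] [  6.   7. -38.]
top ring 12 [-14.  -2.  11.] [-23. -18.  -4.] [-0.  3. 23.]
side red 0 []
[  2.68910429  -0.08525998 -21.37126974]
```

View pics/d.png

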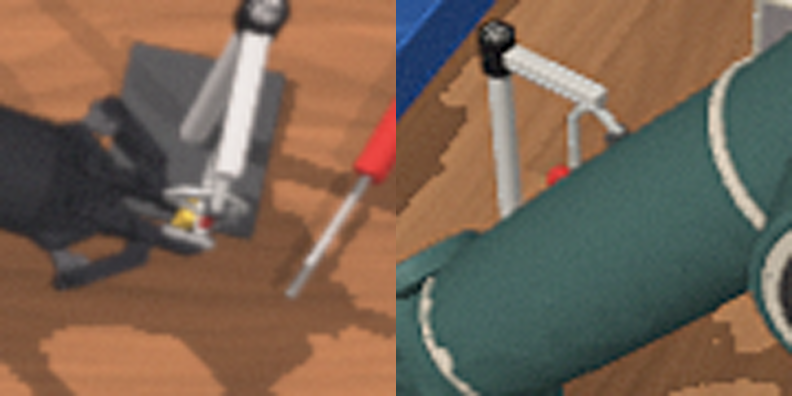

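The gate's red shows again in the top view at (204,221), in its shut place, and the force is back to baseline. Next I raise the wire to gate height and draw back.

Call:
{"op": "carry_out", "data": {"offset": [[-0.15, -0.4, 0], [-0.15, -0.4, 0], [-0.15, -0.4, 0], [-0.15, -0.4, 0], [0, 0, 0]], "delta_rot": [[0, 0, 0], [0, 0, 0], [0, 0, 0], [0, 0, 0], [0, 0, 0]]}}

```text
time: 10.13
tool_pos: [0.6546, -0.203, 0.127]
tcp_rot: [-0.821, 1.471, -1.097]
wrist_force: [0.9, 0.8, -1.7]
width: 0.145
```

Call:
{"op": "carry_out", "data": {"offset": [[0, 0, -0.3], [0, 0, -0.3], [0, 0, -0.3], [0, 0, -0.2], [0, 0, -0.1]], "delta_rot": [[0, 0, 0], [0, 0, 0], [0, 0, 0], [0, 0, 0], [0, 0, 0]]}}

```text
time: 10.55
tool_pos: [0.6415, -0.2005, 0.1251]
tcp_rot: [-0.823, 1.473, -1.096]
wrist_force: [-1.0, 0.1, -0.9]
width: 0.14
```

```bash
cat > st.py <<'E'
from h import *
s=read_state();p,r=now();S=np.array([X,Y,[0,0,1]])
print(s["time"],"off",((p-tcp(0,.0105,-70)[0])@S.T*1000).round(1),"F",(S@s["wrist_force"]).round(1),"T",(S@s["torque"]).round(2),s["width"])
E
python3 st.py
```

```text
10.55 off [-10.1  -0.1  -4.9] F [-1.  -0.1 -0.9] T [ 0.7  -0.03  0.01] 0.13961363212688074
```

Call:
{"op": "carry_out", "data": {"offset": [[0, 0, -0.1], [0, 0, -0.1], [0, 0, -0.1], [0, 0, 0], [0, 0, 0]], "delta_rot": [[0, 0, 0], [0, 0, 0], [0, 0, 0], [0, 0, 0], [0, 0, 0]]}}

```text
time: 10.97
tool_pos: [0.6393, -0.2, 0.1254]
tcp_rot: [-0.822, 1.473, -1.097]
wrist_force: [0.5, -0.4, -0.4]
width: 0.143
```

```bash
python3 st.py
```

```text
10.9667 off [-12.4   0.   -4.6] F [ 0.6 -0.3 -0.4] T [ 0.64  0.03 -0.02] 0.14272215016956205
```

Call:
{"op": "carry_out", "data": {"offset": [[0, 0, -0.1], [0, 0, -0.1], [0, 0, 0], [0, 0, 0], [0, 0, 0]], "delta_rot": [[0, 0, 0], [0, 0, 0], [0, 0, 0], [0, 0, 0], [0, 0, 0]]}}

```text
time: 11.38
tool_pos: [0.6378, -0.1996, 0.1255]
tcp_rot: [-0.822, 1.472, -1.096]
wrist_force: [3.4, -1.7, -1.9]
width: 0.143
```

```bash
python3 st.py
```

```text
11.3833 off [-13.9   0.1  -4.5] F [ 3.7 -1.  -1.9] T [0.77 0.15 0.51] 0.1426967492729885
```

Call:
{"op": "carry_out", "data": {"offset": [[0, 0, -0.05], [0, 0, 0], [0, 0, 0], [0, 0, 0], [0, 0, 0]], "delta_rot": [[0, 0, 0], [0, 0, 0], [0, 0, 0], [0, 0, 0], [0, 0, 0]]}}

```text
time: 11.8
tool_pos: [0.6375, -0.1995, 0.1255]
tcp_rot: [-0.823, 1.472, -1.096]
wrist_force: [5.1, -2.0, -2.4]
width: 0.142
```

```bash
python3 st.py
```

```text
11.8 off [-14.3   0.1  -4.5] F [ 5.4 -0.9 -2.4] T [0.84 0.25 0.73] 0.14248907302515537
```

The pull is at about 5.4 N. Holding it for a moment.

Call:
{"op": "carry_out", "data": {"offset": [[0, 0, 0], [0, 0, 0], [0, 0, 0], [0, 0, 0], [0, 0, 0]], "delta_rot": [[0, 0, 0], [0, 0, 0], [0, 0, 0], [0, 0, 0], [0, 0, 0]]}}

```text
time: 12.22
tool_pos: [0.6375, -0.1995, 0.1255]
tcp_rot: [-0.823, 1.471, -1.096]
wrist_force: [5.5, -1.1, -1.9]
width: 0.14
```

Call:
{"op": "carry_out", "data": {"offset": [[0, 0, 0], [0, 0, 0], [0, 0, 0], [0, 0, 0], [0, 0, 0]], "delta_rot": [[0, 0, 0], [0, 0, 0], [0, 0, 0], [0, 0, 0], [0, 0, 0]]}}

```text
time: 12.63
tool_pos: [0.6375, -0.1995, 0.1255]
tcp_rot: [-0.823, 1.471, -1.096]
wrist_force: [5.5, -0.4, -2.2]
width: 0.14
```

```bash
python3 st.py; python3 look.py e
```

```text
12.6333 off [-14.3   0.1  -4.5] F [ 5.4  0.7 -2.2] T [0.81 0.17 0.78] 0.14046125371800658
12.6333 [ 0.6375 -0.1995  0.1255] [ 0.135  0.672  1.699 -1.091  1.539  0.85 ] [ 5.5 -0.4 -2.2] [0.82 0.01 0.78] 0.14046125371800658 [[-0.187, 0.066, 0.98], [-0.92, 0.338, -0.198], [-0.344, -0.939, -0.002]]
top red 2 [[-21.0, 0.0, 45.0], [-21.0, -2.0, 49.0]]
top yel 18 [-19.   2. -32.] [-21.  -9. -63.] [-13.   7. -21.]
top ring 61 [-14.  -2.   9.] [-21. -26. -16.] [-11.  20.  32.]
side red 0 []
```

View pics/e.png

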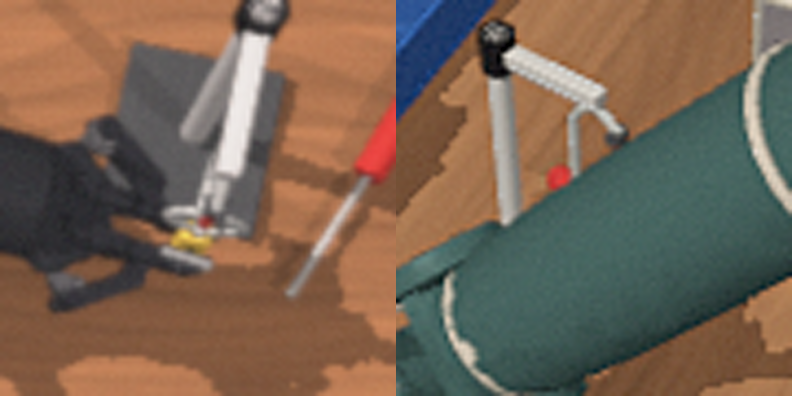

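The ring is held at x≈-14 with a steady +5.4 N, and the gate is still in its shut place: in the top view the red is at (205,221) with the ring line beside it. Moving off the gate and letting the tool down into the bowl.

Call:
{"op": "carry_out", "data": {"offset": [[0, 0, 0.2], [0, 0, 0.3], [0, 0, 0.3], [0, 0, 0.3], [0, 0, 0.2]], "delta_rot": [[0, 0, 0], [0, 0, 0], [0, 0, 0], [0, 0, 0], [0, 0, 0]]}}

```text
time: 13.15
tool_pos: [0.6495, -0.2022, 0.1253]
tcp_rot: [-0.822, 1.473, -1.097]
wrist_force: [-0.5, -0.1, -1.3]
width: 0.139
```

Call:
{"op": "carry_out", "data": {"offset": [[0.14, 0.38, 0], [0.14, 0.38, 0], [0.14, 0.38, 0], [0.14, 0.38, 0], [0.14, 0.38, 0]], "delta_rot": [[0, 0, 0], [0, 0, 0], [0, 0, 0], [0, 0, 0], [0, 0, 0]]}}

```text
time: 13.57
tool_pos: [0.6491, -0.2021, 0.1043]
tcp_rot: [-0.823, 1.473, -1.096]
wrist_force: [0.3, -0.1, -1.0]
width: 0.144
```

Call:
{"op": "carry_out", "data": {"offset": [[0, 0, 0], [0, 0, 0], [0, 0, 0], [0, 0, 0], [0, 0, 0]], "delta_rot": [[0, 0, 0], [0, 0, 0], [0, 0, 0], [0, 0, 0], [0, 0, 0]]}}

```text
time: 13.98
tool_pos: [0.6496, -0.2021, 0.1055]
tcp_rot: [-0.822, 1.472, -1.097]
wrist_force: [0.2, -0.7, -1.4]
width: 0.14
```

```bash
python3 st.py
```

```text
13.9833 off [ -1.8   0.  -24.5] F [ 0.4 -0.6 -1.4] T [ 0.58  0.01 -0.03] 0.13952328113543433
```

Call:
{"op": "carry_out", "data": {"offset": [[0.04, 0.1, 0], [0.04, 0.1, 0], [0, 0, 0], [0, 0, 0], [0, 0, 0]], "delta_rot": [[0, 0, 0], [0, 0, 0], [0, 0, 0], [0, 0, 0], [0, 0, 0]]}}

```text
time: 14.4
tool_pos: [0.6495, -0.2022, 0.103]
tcp_rot: [-0.822, 1.473, -1.097]
wrist_force: [-0.2, -0.7, -0.8]
width: 0.144
```

Call:
{"op": "carry_out", "data": {"offset": [[0.04, 0.1, 0], [0, 0, 0], [0, 0, 0], [0, 0, 0], [0, 0, 0]], "delta_rot": [[0, 0, 0], [0, 0, 0], [0, 0, 0], [0, 0, 0], [0, 0, 0]]}}

```text
time: 14.82
tool_pos: [0.6496, -0.2023, 0.1026]
tcp_rot: [-0.822, 1.472, -1.098]
wrist_force: [0.3, 0.4, 3.8]
width: 0.14
```

```bash
python3 st.py
```

```text
14.8167 off [ -1.8  -0.2 -27.4] F [0.2 0.4 3.8] T [-0.1   0.   -0.03] 0.13951179588680818
```

Seated: the height is −27.4 mm against the −27.5 mm expected, with +3.8 N of support. Easing up a hair, reducing the grip, and opening slightly first.

Call:
{"op": "carry_out", "data": {"offset": [[-0.02, -0.05, 0], [0, 0, 0], [0, 0, 0], [0, 0, 0], [0, 0, 0]], "delta_rot": [[0, 0, 0], [0, 0, 0], [0, 0, 0], [0, 0, 0], [0, 0, 0]], "newtons": 20}}

```text
time: 15.23
tool_pos: [0.6495, -0.2023, 0.1026]
tcp_rot: [-0.822, 1.472, -1.097]
wrist_force: [-0.0, 1.1, 3.1]
width: 0.141
```

```bash
python3 st.py
```

```text
15.2333 off [ -1.9  -0.2 -27.4] F [-0.3  1.1  3.1] T [-0.06 -0.01  0.04] 0.14128455916592675
```

Call:
{"op": "carry_out", "data": {"offset": [[-0.02, -0.05, 0], [0, 0, 0], [0, 0, 0], [0, 0, 0], [0, 0, 0]], "delta_rot": [[0, 0, 0], [0, 0, 0], [0, 0, 0], [0, 0, 0], [0, 0, 0]]}}

```text
time: 15.65
tool_pos: [0.6494, -0.2022, 0.1028]
tcp_rot: [-0.822, 1.473, -1.096]
wrist_force: [1.2, 0.1, 1.2]
width: 0.142
```

```bash
python3 st.py
```

```text
15.65 off [ -2.   -0.1 -27.2] F [1.2 0.4 1.2] T [0.26 0.02 0.09] 0.1416750330499771
```

Call:
{"op": "carry_out", "data": {"offset": [[-0.01, -0.03, 0], [0, 0, 0], [0, 0, 0], [0, 0, 0], [0, 0, 0]], "delta_rot": [[0, 0, 0], [0, 0, 0], [0, 0, 0], [0, 0, 0], [0, 0, 0]]}}

```text
time: 16.07
tool_pos: [0.6493, -0.2021, 0.103]
tcp_rot: [-0.822, 1.473, -1.096]
wrist_force: [0.3, 0.4, -0.2]
width: 0.136
```

Call:
{"op": "carry_out", "data": {"offset": [[0, 0, 0], [0, 0, 0], [0, 0, 0], [0, 0, 0], [0, 0, 0]], "delta_rot": [[0, 0, 0], [0, 0, 0], [0, 0, 0], [0, 0, 0], [0, 0, 0]], "fingers": -0.6}}

```text
time: 16.48
tool_pos: [0.6494, -0.2022, 0.1033]
tcp_rot: [-0.822, 1.473, -1.097]
wrist_force: [0.0, -0.6, -0.7]
width: 0.202
```

Call:
{"op": "carry_out", "data": {"offset": [[0, 0, 0], [0, 0, 0], [0, 0, 0], [0, 0, 0], [0, 0, 0]], "delta_rot": [[0, 0, 0], [0, 0, 0], [0, 0, 0], [0, 0, 0], [0, 0, 0]]}}

```text
time: 16.9
tool_pos: [0.6494, -0.2022, 0.1033]
tcp_rot: [-0.822, 1.473, -1.097]
wrist_force: [0.9, -1.2, -0.2]
width: 0.201
```

```bash
python3 st.py; python3 look.py f
```

```text
16.9 off [ -2.   -0.1 -26.7] F [ 1.1 -1.  -0.2] T [ 0.42 -0.02 -0.02] 0.20140844280860914
16.9 [ 0.6494 -0.2022  0.1033] [ 0.129  0.72   1.668 -1.095  1.529  0.863] [ 0.9 -1.2 -0.2] [ 0.41 -0.1  -0.02] 0.20140844280860914 [[-0.188, 0.066, 0.98], [-0.92, 0.338, -0.2], [-0.344, -0.939, -0.003]]
top red 1 [[-21.0, 0.0, 44.0]]
top yel 15 [ -7.   6. -58.] [ -8.  -1. -83.] [ -2.  10. -43.]
top ring 31 [-6. -0.  3.] [-22. -25. -17.] [-0. 22. 21.]
side red 0 []
```

View pics/f.png

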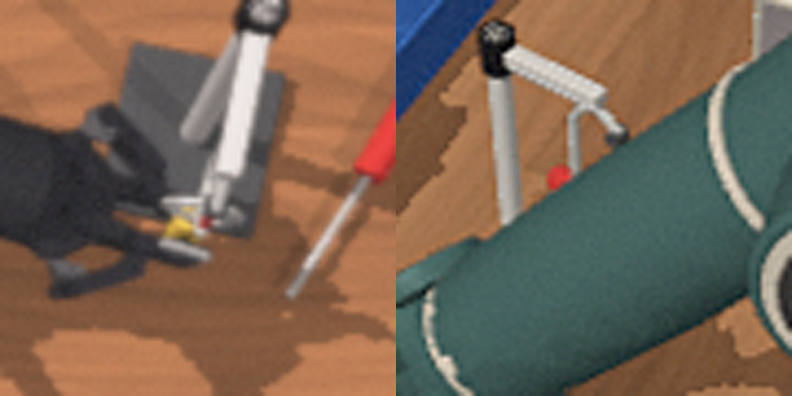

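The handle now stands loose between the pads, with the gate's red at (204,222) in the shut position and the wire down in the bowl. Opening and backing off along the tool axis.

Call:
{"op": "carry_out", "data": {"offset": [[0, 0, 0], [0, 0, 0], [0, 0, 0], [0, 0, 0], [0, 0, 0]], "delta_rot": [[0, 0, 0], [0, 0, 0], [0, 0, 0], [0, 0, 0], [0, 0, 0]], "fingers": 0.3}}

```text
time: 17.42
tool_pos: [0.6494, -0.2022, 0.1033]
tcp_rot: [-0.822, 1.473, -1.097]
wrist_force: [-0.7, -0.2, 0.5]
width: 0.65
```

Call:
{"op": "carry_out", "data": {"offset": [[0, 0, 0], [-0.5, 0, 0], [-1.0, 0, 0], [-1.5, 0, 0], [-2.0, 0, 0]], "delta_rot": [[0, 0, 0], [0, 0, 0], [0, 0, 0], [0, 0, 0], [0, 0, 0]]}}

```text
time: 17.83
tool_pos: [0.6585, -0.1554, 0.1207]
tcp_rot: [-0.822, 1.474, -1.097]
wrist_force: [0.0, -0.5, 0.1]
width: 0.645
```

Call:
{"op": "carry_out", "data": {"offset": [[-2.0, 0, 0], [-2.0, 0, 0], [-2.0, -0.5, 0], [-2.0, -1.0, 0], [-1.0, -1.0, 0]], "delta_rot": [[0, 0, 0], [0, 0, 0], [0, 0, 0], [0, 0, 0], [0, 0, 0]]}}

```text
time: 18.25
tool_pos: [0.6756, -0.0778, 0.1766]
tcp_rot: [-0.823, 1.469, -1.094]
wrist_force: [0.5, -0.8, -0.1]
width: 0.647
```

```bash
python3 look.py g
python3 - <<'E'
from h import *
import time
im,d=read_camera("wrist");v=cv2.imread("pics/g.png");cv2.imwrite("pics/gw.png",np.hstack([cv2.resize(v,(400,200)),cv2.resize(im[:,:,::-1],(320,200))]))
f=np.load("side0.npz")["im"].astype(int);E=None
E
```

```text
18.25 [ 0.6756 -0.0778  0.1766] [ 0.284  0.701  1.526 -0.996  1.706  0.782] [ 0.5 -0.8 -0.1] [ 0.43 -0.08  0.08] 0.6467753603047594 [[-0.185, 0.067, 0.981], [-0.92, 0.339, -0.196], [-0.345, -0.939, -0.001]]
top red 0 []
top yel 36 [ -8.   6. -85.] [  -9.   -7. -121.] [ -1.  11. -44.]
top ring 32 [-7.  1.  4.] [-24. -25. -14.] [-0. 22. 21.]
side red 7 [[-17.0, 2.0, 62.0], [-18.0, -2.0, 59.0], [-15.0, -1.0, 55.0], [-20.0, 0.0, 58.0], [-18.0, 4.0, 56.0], [-20.0, 1.0, 54.0], [-18.0, 4.0, 51.0]]
```

View pics/gw.png

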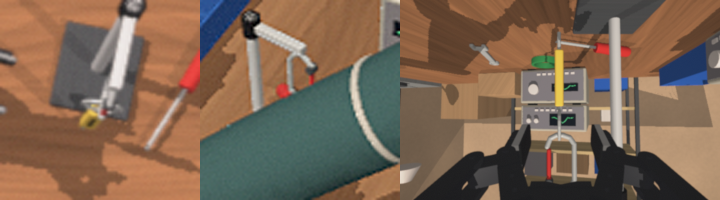

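The wrist picture (seen upside down) shows the yellow handle hanging straight from the bowl at (560,137), with the red gate straight and shut at (549,165). The gripper is clear. Backing off a bit more, then checking the swing.

Call:
{"op": "carry_out", "data": {"offset": [[-1.0, -1.5, 0], [-1.0, -2.0, 0], [-1.0, -2.0, -0.5], [-1.0, -2.0, -0.5], [-1.0, -1.5, -0.5]], "delta_rot": [[0, 0, 0], [0, 0, 0], [0, 0, 0], [0, 0, 0], [0, 0, 0]]}}

```text
time: 18.82
tool_pos: [0.6623, -0.0642, 0.2787]
tcp_rot: [-0.821, 1.473, -1.098]
wrist_force: [0.2, 0.4, 0.3]
width: 0.656
```

Call:
{"op": "carry_out", "data": {"offset": [[0, 0, 0], [0, 0, 0], [0, 0, 0], [0, 0, 0], [0, 0, 0]], "delta_rot": [[0, 0, 0], [0, 0, 0], [0, 0, 0], [0, 0, 0], [0, 0, 0]]}}

```text
time: 19.23
tool_pos: [0.6624, -0.0637, 0.2748]
tcp_rot: [-0.825, 1.475, -1.096]
wrist_force: [-1.2, 0.3, -0.8]
width: 0.656
```

Call:
{"op": "carry_out", "data": {"offset": [[0, 0, 0], [0, 0, 0], [0, 0, 0], [0, 0, 0], [0, 0, 0]], "delta_rot": [[0, 0, 0], [0, 0, 0], [0, 0, 0], [0, 0, 0], [0, 0, 0]]}}

```text
time: 19.65
tool_pos: [0.663, -0.0633, 0.2766]
tcp_rot: [-0.822, 1.473, -1.097]
wrist_force: [-0.3, -0.8, -0.1]
width: 0.649
```

```bash
python3 - <<'E'
from h import *
c=get_calibration("wrist");M=c["mount"];S=np.array([X,Y,[0,0,1]])
for i in range(12):
    p,r=now();im,d=read_camera("wrist");hsv=cv2.cvtColor(im,cv2.COLOR_RGB2HSV)
    m=((hsv[...,0]>=20)&(hsv[...,0]<33)&(hsv[...,1]>150)&(hsv[...,2]>100)&(d>0)&(d<.5))
    v,u=np.nonzero(m);z=d[v,u];P=np.c_[(u-c["cx"])/c["fx"]*z,(v-c["cy"])/c["fy"]*z,z]@M[:3,:3].T+M[:3,3];W=(r.apply(P)+p-B)@S.T*1000
    lo=W[W[:,2]<-90].mean(0).round(1);hi=W[W[:,2]>-60].mean(0).round(1)
    print(len(W),lo,hi,"c",u.mean().round(2),v.mean().round(2))
k=((hsv[...,0]<8)|(hsv[...,0]>172))&(hsv[...,1]>150)&(hsv[...,2]>60)&(d>0)&(d<.5)
v,u=np.nonzero(k);z=d[v,u];P=np.c_[(u-c["cx"])/c["fx"]*z,(v-c["cy"])/c["fy"]*z,z]@M[:3,:3].T+M[:3,3];W=(r.apply(P)+p-B)@S.T*1000
W=W[np.abs(W[:,1])<30]
print("gate",len(W),*[W[(W[:,2]>a)&(W[:,2]<=a+15)].mean(0).round(1) for a in(18,33,48)])
cv2.imwrite("pics/h.png",im[:,:,::-1])
for n in("top","side"):
    im2,_=read_camera(n);dd=np.abs(im2.astype(int)-np.load(n+"0.npz")["im"]).max(2);cv2.imwrite(f"pics/{n}h.png",im2[:,:,::-1])
cv2.imwrite("pics/all.png",np.hstack([cv2.resize(im[:,:,::-1],(400,250)),cv2.resize(cv2.imread("pics/toph.png"),(400,250))]))
E
python3 st.py
```

```text
1538 [  -3.6    9.9 -107.8] [ -3.8   7.5 -53. ] c 338.56 47.42
1535 [  -3.6    9.9 -107.7] [ -3.9   7.6 -52.9] c 338.56 47.24
1531 [  -3.6    9.9 -107.8] [ -3.9   7.5 -53. ] c 338.53 47.29
1529 [  -3.6    9.9 -107.7] [ -3.8   7.5 -53. ] c 338.54 47.31
1532 [  -3.6    9.9 -107.8] [ -3.9   7.5 -53. ] c 338.53 47.33
1534 [  -3.6    9.7 -108. ] [ -3.9   7.6 -52.9] c 338.54 47.22
1534 [  -3.6    9.6 -107.8] [ -3.9   7.6 -52.9] c 338.55 47.23
1537 [  -3.6    9.9 -107.7] [ -3.9   7.7 -52.9] c 338.56 47.23
1538 [  -3.6    9.8 -107.7] [ -3.8   7.6 -53. ] c 338.57 47.33
1537 [  -3.6    9.5 -107.9] [ -3.8   7.5 -52.9] c 338.57 47.42
1539 [  -3.6    9.9 -107.7] [ -3.9   7.6 -53. ] c 338.58 47.3
1536 [  -3.6    9.9 -107.7] [ -3.9   7.5 -52.9] c 338.57 47.21
gate 414 [-19.7   1.3  27.3] [-19.7   1.4  39.8] [-19.9   1.5  55.4]
20.35 off [-16.6 138.7 146.7] F [ 0.2 -0.4  0.6] T [ 0.41 -0.08  0.03] 0.6511737806903493
```

View pics/all.png

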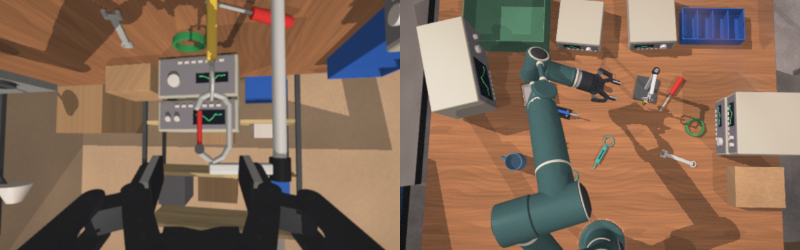

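View pics/sideh.png

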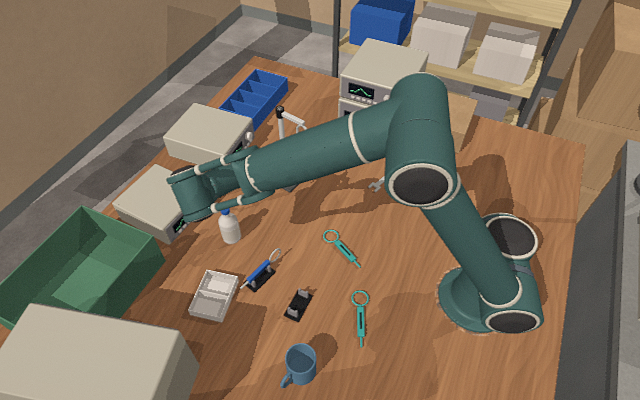

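The side view shows the bottle standing in its old place at (229,225). The blue tool, tray, mug and look-alikes are where they were, and the yellow tool's rest is empty. Handing in.

```bash
python3 -c "
from workcell import *
print(finish_job())"
```

```text
the job is handed in; nothing more can be done
None
```

The yellow tool now hangs freely from the bottom of the hook with the gate shut, and I handed the job in at about 20.4 s of the 58 s allowed.

- **Insertion:** I lifted the tool from its rest and pushed its ring through the gate, with about 4 N on the wrist. I then lowered the ring until the gate snapped shut and the force fell back to its starting level.
- **Pull test:** I raised the ring to gate height and drew it back against the inside of the gate. It held at about 5.4 N for roughly 1 s without giving. Then I seated it in the bowl, eased the load off, opened the fingers in two steps and backed away.
- **Last checks:**
  - Over 12 wrist-camera frames the handle stayed still to within about 0.4 mm.
  - The gate measured straight and shut, at x ≈ −19.7 mm along its whole length.
  - The wrist force was near zero, so the gripper was touching nothing.
  - In the last pictures the bottle, tray, blue tool, mug and wrench look unmoved. The arm partly hid some of the scene, so I did not measure every bystander.
- **Less certain:** the forearm blocked the side camera's view of the gate from the push until the gripper backed off. In that time I judged the gate by the forces and the top camera, and the wrist camera confirmed it shut afterwards. While letting the tool down I briefly pressed about 4–5 N onto the bowl before easing off.

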